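# Rock-test the jar board with the scraper and seat its proud plug

### The job

One of the three dowel plugs in the wooden board stands a little proud, so jars wobble on it. Lay the wooden scraper flat along the row of plugs, centred on it, and let go, then press gently on its broad end and after that on its narrow end to feel it rock; press the proud plug down flush, let go, and press the broad end and then the narrow end once more to make sure that it no longer rocks. Never lean hard on the board, leave the jars where they stand, and leave the scraper lying on the row.

Things in the scene. Friction and masses are not known exactly. Their poses are not given: they have to be found in the camera images.
- board: Light wooden board fixed on the tiles, 240 long (its x) x 110 (its y) x 24 mm thick; origin at the centre of its underside, z up. Three dark dowel plugs in a row on its long centre line, at x = -45, 0, +45 mm. Never more than 30 N on it; end presses 2 to 12 N. Scraper pressed right over the proud plug (on the blade; for the middle one on the grip's top) pushes it in until the blade meets the board.
- plug_a_top (a point): Centre of the top of a dark dowel plug 20 mm across in the board, one of three alike (which sits where varies). Two are about level with the board's face, one stands 3.5 to 5.5 mm above it. Tight: a plug stays put below about 12 N, slides down under 14 to 18 N, at most to 1 mm below the face.
- plug_b_top (a point): Centre of the top of a dark dowel plug 20 mm across in the board, one of three alike (which sits where varies). Two are about level with the board's face, one stands 3.5 to 5.5 mm above it. Tight: a plug stays put below about 12 N, slides down under 14 to 18 N, at most to 1 mm below the face.
- plug_c_top (a point): Centre of the top of a dark dowel plug 20 mm across in the board, one of three alike (which sits where varies). Two are about level with the board's face, one stands 3.5 to 5.5 mm above it. Tight: a plug stays put below about 12 N, slides down under 14 to 18 N, at most to 1 mm below the face.
- scraper: Loose wooden scraper, 50 to 90 g, lying flat: a blade 200 long (its x) x 36 (its y) x 8 mm with a straight flat underside, widened to 60 mm over the last 24 mm at its +x end (the broad end); -x is the narrow end. An upright grip block 36 long (x) x 16 wide (y) stands on its middle, from 8 to 42 mm above the underside. Origin at the centre of the underside, z up.
- broad_end (a point): Middle of the underside edge of the scraper's broad end (x = +100 mm). On the proud plug the scraper rocks when an end is pressed with 1 to 3 N: one end comes down on the board, the other rises 4 to 20 mm.
- narrow_end (a point): Middle of the underside edge of the scraper's narrow end (x = -100 mm).
- amber_jar: Bystander: closed amber glass jar with a steel lid, 72 mm across, 110 mm tall; origin at the centre of its underside.
- jam_jar1: Bystander: empty open clear glass jam jar, 68 mm across, 85 mm tall; origin at the centre of its underside.
- jam_jar2: Bystander: empty open clear glass jam jar, 68 mm across, 85 mm tall; origin at the centre of its underside.
- jam_jar3: Bystander: empty open clear glass jam jar, 68 mm across, 85 mm tall; origin at the centre of its underside.
There are look-alikes about, which are no part of the job. Of the things that look like the scraper, take the one that is nearest to the robot's base at the start.

How it is judged:
By the outcome, as a careful person would: the job done as asked, in the order asked, and still so for the second after the job is handed in, with the robot touching nothing.
It also fails if it takes over 72 s, if anything falls off the work surface, if the arm or the gripper's body presses on something with over 40 N, if the wrist force passes 120 N, or if a joint passes its speed limit or range.

### The arm

A 6-joint arm with a two-finger parallel gripper is mounted at the origin on the work surface. World frame = base frame: x ahead of the robot, y to its left, z up, the work surface at z = 0. Lengths are in m, angles in rad, forces in N, time in s.
With the tool pointing down it reaches from about 0.3 to 0.825 m from the base axis. Payload 5.4 kg.
Tool frame: the origin (TCP) lies at the very end of the fingers, on their centre line; the grasp point (between the pads) lies 19 mm behind it; z points along the fingers, x is the direction in which the jaws open and shut, and the axes are right-handed (so a half turn about z gives the same grasp; the last joint's range is limited). The gripper opens to 92 mm and grips with 3 to 60 N. Pads are 20 mm wide; open, the fingers measure 128 mm over their backs; the gripper's body (75 mm by 189 mm) begins 69 mm behind the grasp point.
Start: joints at [-1.352, 0.158, 1.597, -0, 1.386, -0.21], TCP at [0.239, -0.523, 0.194] pointing down, gripper open.
Joint ranges: [-2.91, 2.91], [-0.94, 2.29], [0.18, 2.7], [-1.29, 4.43], [0.17, 2.64], [-3, 3]. Speed limits (rad/s): [2.57, 2.57, 3.14, 3.14, 3.14, 3.14].

### API

Orientations are given as a rotation vector (axis times angle).
In Python, from workcell import bot gives the robot as it stands. Calls block until the motion is done:
- bot.goto(position, orientation): joint-space move of the TCP to a pose.
- bot.line_to(position, rot=None, max_speed=0.15): straight line of the TCP; rot=None keeps the orientation; max_speed is the mean speed in m/s.
- bot.set_joints(angles): joint-space move.
- bot.set_gripper(opening, newtons=None): opening from 0.0 (shut) to 1.0 (fully open); newtons is the grip in N (None keeps the last); returns when the fingers have stopped.
- bot.hold(seconds).
- bot.inverse_kinematics(position, orientation): joint angles nearest the present ones, or None.
- bot.read_camera(name): name is "side" or "top" or "wrist"; returns a dict with "pixels" (480x640x3 uint8, blue, green, red), "fx", "fy", "cx", "cy" (pixels), "R" (3x3) and "t" (3): a world point X has camera coordinates R X + t. Camera axes: x right, y down, z forward; pixel columns grow to the right and rows downward; lengths in m; the calibration is good to about 2 mm. A picture is of the moment at which its call begins. There is no depth.
A pose or a line that the arm cannot do raises bot.MotionError and nothing moves.
- bot.job_done(): hands the job in, once; it reports no verdict.
Readings, each from a call of its own:
- bot.current_clock(): time.
- bot.current_joints(): joint angles.
- bot.current_joint_vel(): joint speeds.
- bot.current_effort(): joint torques, N m.
- bot.current_ee_pos(): TCP position.
- bot.current_tool_rot(): TCP orientation.
- bot.current_contact_force(): force on the tool from outside, world axes, zero at the start.
- bot.current_ft_torque(): the same for the moment, N m.
- bot.current_opening(): opening from 0.0 (shut) to 1.0 (fully open).
Only numpy, scipy, OpenCV 4.12 (cv2) and the standard library are available. Lean on these libraries where they do the work, as an engineer would, in place of code of your own. Each camera call takes 0.05 s, during which the arm holds its last target. There are 200 camera calls.

## Working session

There is one attempt and no reset: what is moved stays moved. The work goes in short steps, each a Python script; the robot and the scene stay as the last script left them, time stands still between calls to the robot, and variables do not carry over. Pictures are saved under pics/ and viewed, about 8 in all and at most 12, crops included, and the job is handed in when it is done.

```bash
mkdir -p pics; ls; python3 - <<'E'
from workcell import bot
import cv2,numpy as np
for n in ("top","side"):
    c=bot.read_camera(n); cv2.imwrite(f"pics/{n}0.png",c["pixels"])
    print(n,c["fx"],c["fy"],c["cx"],c["cy"],np.round(c["R"],3).tolist(),np.round(c["t"],3).tolist(), (-c["R"].T@c["t"]).round(3))
print(bot.current_clock(),bot.current_tool_rot(),bot.current_contact_force())
E
```

```text
pics
top 495.5213718688891 495.5213718688891 324.45820002748565 234.70063865234758 [[-0.014, -1.0, -0.009], [-0.982, 0.015, -0.188], [0.189, 0.006, -0.982]] [-0.08, 0.601, 1.301] [ 0.344 -0.097  1.39 ]
side 511.5999544081279 511.5999544081279 316.96066493447097 239.6346830398447 [[-0.943, -0.332, 0.011], [-0.226, 0.617, -0.753], [0.244, -0.713, -0.658]] [0.521, 0.196, 0.995] [0.294 0.762 0.797]
0.1 [-2.64224788e+00  1.69725285e+00  1.88668485e-03] [-0.22402059  0.80570337 -0.19762462]
```

View pics/top0.png

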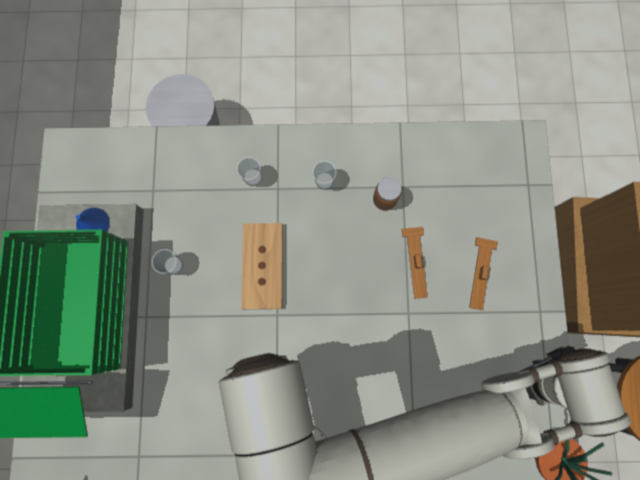

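View pics/side0.png

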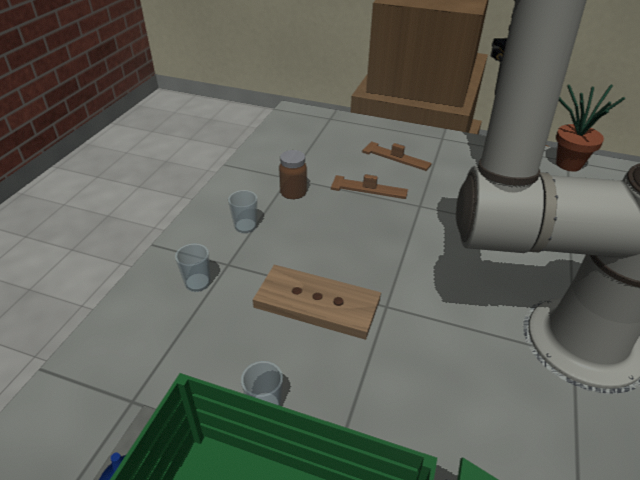

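Top view: the board is at about (263,266), with plugs at (262,249), (262,265) and (262,281). The two scrapers are at (417,262) and (483,272), both with the broad end up (+x). The jars are at (250,172), (325,175), (387,193) and (167,262). The side view shows the same layout, and I can't yet tell which plug is proud.

```bash
cat > h.py <<'E'
from workcell import bot
import cv2,numpy as np
from scipy.spatial.transform import Rotation as Rn
def down(yaw):  # tool z down, tool x at yaw in world
    c,s=np.cos(yaw),np.sin(yaw)
    return Rn.from_matrix(np.array([[c,s,0],[s,-c,0],[0,0,-1]])).as_rotvec()
def ray(c,uv,z):
    uv=np.atleast_2d(np.asarray(uv,float)); d=np.c_[(uv[:,0]-c["cx"])/c["fx"],(uv[:,1]-c["cy"])/c["fy"],np.ones(len(uv))]@c["R"]
    o=-c["R"].T@c["t"]; return o+d*((z-o[2])/d[:,2])[:,None]
def proj(c,X):
    p=np.atleast_2d(X)@c["R"].T+c["t"]; return np.c_[c["fx"]*p[:,0]/p[:,2]+c["cx"],c["fy"]*p[:,1]/p[:,2]+c["cy"]]
def cam(n,save=None):
    c=bot.read_camera(n)
    if save: cv2.imwrite(f"pics/{save}.png",c["pixels"])
    return c
def blobs(m,amin):
    k,_=cv2.findContours(m.astype(np.uint8),cv2.RETR_EXTERNAL,cv2.CHAIN_APPROX_NONE)
    return [x for x in k if cv2.contourArea(x)>amin]
E
python3 - <<'E'
from h import *
c=cam("top"); hsv=cv2.cvtColor(c["pixels"],cv2.COLOR_BGR2HSV)
print([ (p,hsv[p[1],p[0]].tolist()) for p in [(415,245),(485,255),(253,240),(262,265),(262,249),(387,200),(350,230)]])
m=cv2.inRange(hsv,(5,90,60),(22,255,255)); m[:, :200]=0; m[:,540:]=0; m[:,:][320:]=0
for k in blobs(m,200):
    r=cv2.minAreaRect(k); print(r, np.round(ray(c,cv2.boxPoints(r),0.008),3).tolist(), ray(c,r[0],.008).round(3))
    print(np.hypot(*ray(c,r[0],.008)[0,:2]))
E
```

```text
[((415, 245), [14, 149, 154]), ((485, 255), [15, 155, 153]), ((253, 240), [16, 111, 175]), ((262, 265), [11, 125, 100]), ((262, 249), [10, 124, 101]), ((387, 200), [4, 18, 98]), ((350, 230), [43, 14, 164])]
((483.1133117675781, 273.7919006347656), (20.659408569335938, 70.876708984375), 5.355824947357178) [[0.398, -0.485, 0.008], [0.595, -0.517, 0.008], [0.588, -0.575, 0.008], [0.392, -0.541, 0.008]] [[ 0.492 -0.529  0.008]]
0.7225635598662071
((414.0953674316406, 262.47772216796875), (70.17667388916016, 20.216033935546875), 86.3086166381836) [[0.625, -0.308, 0.008], [0.628, -0.366, 0.008], [0.43, -0.368, 0.008], [0.427, -0.312, 0.008]] [[ 0.526 -0.339  0.008]]
0.6259320467336286
((261.5, 265.5), (38.99999237060547, 84.99998474121094), -0.0) [[0.407, 0.143, 0.008], [0.647, 0.147, 0.008], [0.646, 0.035, 0.008], [0.405, 0.035, 0.008]] [[0.524 0.09  0.008]]
0.531881508027488
```

```bash
python3 - <<'E'
from h import *
for yaw in (np.pi/2,-np.pi/2):
  for p in ([.526,-.339,.25],[.526,.09,.25]):
    q=bot.inverse_kinematics(p,down(yaw)); print(yaw,p,None if q is None else np.round(q,2))
yaw=min((np.pi/2,-np.pi/2),key=lambda y:abs((bot.inverse_kinematics([.526,-.339,.25],down(y)) if bot.inverse_kinematics([.526,-.339,.25],down(y)) is not None else [9]*6)[5]))
bot.goto([.50,-.339,.30],down(yaw)); c=cam("wrist","w1"); print(yaw,(-c["R"].T@c["t"]).round(3),c["R"].round(2).tolist(),bot.current_clock())
E
```

```text
1.5707963267948966 [0.526, -0.339, 0.25] [-0.77  0.26  1.37 -0.    1.51 -2.34]
1.5707963267948966 [0.526, 0.09, 0.25] [-0.06  0.02  1.64 -0.    1.49 -1.63]
-1.5707963267948966 [0.526, -0.339, 0.25] [-0.77  0.26  1.37 -0.    1.51  0.81]
-1.5707963267948966 [0.526, 0.09, 0.25] [-0.06  0.02  1.64 -0.    1.49  1.51]
-1.5707963267948966 [ 0.57  -0.34   0.491] [[-0.0, -1.0, -0.0], [-0.97, 0.0, 0.25], [-0.25, 0.0, -0.97]] 1.475
```

View pics/w1.png

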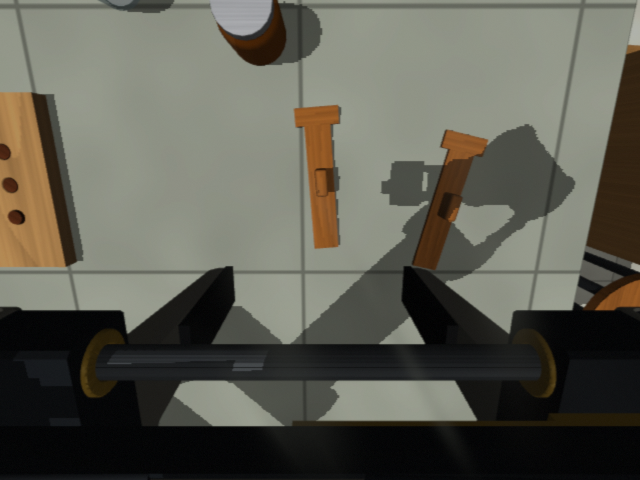

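The wrist view shows the target scraper at about (320,178), with the grip at (321,182), the broad end at (317,115) and the narrow end at (326,247). Next I'll measure it, then view the board from two offset positions. A proud plug should then deviate from the row.

```bash
cat >> h.py <<'E'
def wood(c): return cv2.inRange(cv2.cvtColor(c["pixels"],cv2.COLOR_BGR2HSV),(5,90,50),(22,255,255))
def scraper(c,z,near,rmax=.16):
    """blade pose (xy centre, yaw toward broad end) from the mask on the plane z of the blade's top"""
    best=None
    for k in blobs(wood(c),800):
        P=ray(c,k[:,0,:],z)[:,:2]; d=np.hypot(*(P.mean(0)-near))
        if best is None or d<best[0]: best=(d,P)
    P=best[1]; a=np.linalg.svd(P-P.mean(0),full_matrices=False)[2][0]; o=P.mean(0)
    for _ in range(4):
        n=np.array([-a[1],a[0]]); s=(P-o)@a; t=(P-o)@n; mid=(s.min()+s.max())/2
        w=lambda q:np.ptp(t[q])
        if w(s>mid+.08)<w(s<mid-.08): a=-a; continue
        o=o+a*mid; s=s-mid; B=np.arange(-.09,.07,.005); B=B[np.abs(B)>.03]; S=[];M=[];W=[]
        for b in B:
            q=t[np.abs(s-b)<.004]
            if len(q)>1: S.append(b);M.append((q.max()+q.min())/2);W.append(np.ptp(q))
        g=np.polyfit(S,M,1); o=o+n*g[1]; a=a+n*g[0]; a/=np.hypot(*a)
    return o,np.arctan2(a[1],a[0]),np.ptp(s),np.median(W)
E
python3 - <<'E'
from h import *
c=cam("wrist"); print(scraper(c,.008,[.526,-.339]), scraper(cam("top"),.008,[.526,-.339]))
for i,y in enumerate((.24,.09)):
    bot.goto([.46,y,.22],down(-np.pi/2)); c=cam("wrist",f"b{i}"); print((-c["R"].T@c["t"]).round(3),bot.current_clock())
E
python3 -c "
import cv2,numpy as np
a=cv2.imread('pics/b0.png');b=cv2.imread('pics/b1.png')
cv2.imwrite('pics/b01.png',cv2.resize(np.vstack([a[:300],b[:300]]),(640,600)))"
```

```text
(array([ 0.52741883, -0.34452666]), np.float64(0.07667116560376358), np.float64(0.20045634442438515), np.float64(0.03605291661097044)) (array([0.52558338, 0.08928955]), np.float64(3.139869883439158), np.float64(0.24046107474537878), np.float64(0.10815972994404977))
[0.531 0.239 0.412] 3.725
[0.531 0.09  0.412] 4.425
```

View pics/b01.png

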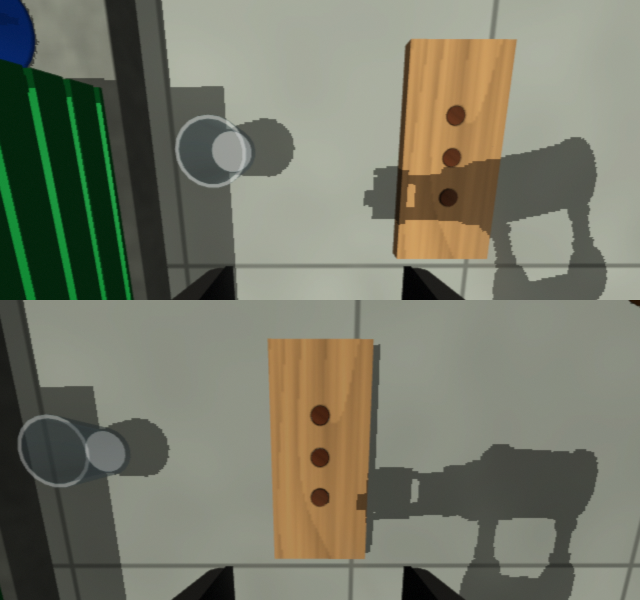

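The upper frame (camera at y=.24) has plugs at (456,115), (452,157) and (448,197), while the lower frame has them at (320,415−300), (320,457−300) and (320,497−300). I'll compute their heights and the board pose.

```bash
python3 - <<'E'
from h import *
c1=cam("wrist"); c0=dict(c1); c0["t"]=-c1["R"]@(np.array([.531,.239,.412])+(-c1["R"].T@c1["t"])-[.531,.090,.412])
c0["pixels"]=cv2.imread("pics/b0.png")
res=[]
for c,box in ((c0,(395,30,520,262)),(c1,(262,30,378,262))):
    x0,y0,x1,y1=box; g=c["pixels"][y0:y1,x0:x1]; hsv=cv2.cvtColor(g,cv2.COLOR_BGR2HSV)
    # plugs: local darkness relative to median of the neighbourhood
    v=g[:,:,2].astype(np.float32); r=v/cv2.medianBlur(g[:,:,2],61).astype(np.float32)
    m=(r<.7)&(g[:,:,2]>15); P=[]
    for k in blobs(m,150):
        (u,w),(a,b),_=cv2.fitEllipse(k)
        if .6<min(a,b)/max(a,b) and 15<max(a,b)<30: P.append((u+x0,w+y0,a,b))
    P=np.array(sorted(P,key=lambda p:p[1])); print(P.round(1).tolist()); res.append(P)
    if c is c1:
        wm=np.zeros(c["pixels"].shape[:2],np.uint8); wm[y0:y1,x0:x1]=(hsv[:,:,0]<25)&(hsv[:,:,1]>70)&(hsv[:,:,2]>120)
        k=max(blobs(wm,1000),key=cv2.contourArea); q=cv2.approxPolyDP(cv2.convexHull(k),8,True)[:,0]
        Q=ray(c,q,.024); print("board",Q.round(4).tolist(), Q.mean(0).round(4))
    print("at .024",ray(c,P[:,:2],.024).round(4).tolist())
if len(res[0])==len(res[1])==3:
    for a,b in zip(*res):
        o=[-c["R"].T@c["t"] for c in (c0,c1)]; d=[ray(c,p[:2],0)[0]-oo for c,p,oo in zip((c0,c1),(a,b),o)]
        A=np.c_[d[0],-d[1]]; s=np.linalg.lstsq(A,o[1]-o[0],rcond=None)[0]; print("tri",((o[0]+d[0]*s[0]+o[1]+d[1]*s[1])/2).round(4))
E
```

```text
[[455.4, 115.2, 18.4, 20.5], [451.1, 155.9, 14.8, 19.2], [447.7, 197.1, 17.2, 18.4], [503.8, 250.5, 18.7, 29.3]]
at .024 [[0.5678, 0.089, 0.024], [0.5244, 0.0893, 0.024], [0.4778, 0.0886, 0.024], [0.413, 0.0143, 0.024]]
[[320.4, 114.9, 19.0, 20.5], [320.1, 157.1, 18.3, 18.7], [320.0, 196.8, 17.8, 18.1]]
board [[0.6434, 0.1413, 0.024], [0.6425, 0.0333, 0.024], [0.4034, 0.0343, 0.024], [0.4046, 0.1428, 0.024]] [0.5235 0.0879 0.024 ]
at .024 [[0.5681, 0.0878, 0.024], [0.5231, 0.088, 0.024], [0.4782, 0.0881, 0.024]]
```

```bash
cat >> h.py <<'E'
def fz(n=4):
    v=[]
    for _ in range(n): v.append(bot.current_contact_force()[2]); bot.hold(.01)
    return float(np.mean(v))
def descend(f,zmin,step,base,log=True):
    """lower the tool in small steps until the upward force on it passes f"""
    p=np.array(bot.current_ee_pos()); z=p[2]; L=[]
    while z>zmin:
        z-=step; p[2]=z; bot.line_to(p,max_speed=.02); F=fz()-base; L.append((round(z*1e3,2),round(F,1)))
        if F>f: break
    if log: print("descend",L[-14:],"n",len(L),"t",round(bot.current_clock(),2))
    return F,bot.current_ee_pos()[2]
E
python3 - <<'E'
from h import *
r=down(.0767-np.pi/2); x,y=.5274,-.3445
bot.goto([x,y,.12],r); bot.set_gripper(.6,20); b=fz(); print("base",b)
bot.line_to([x,y,.015],max_speed=.12); print("F",fz()-b,bot.current_ee_pos())
print(bot.set_gripper(0,20),bot.current_opening()*92); bot.line_to([x,y,.12]); print("held",fz()-b,bot.current_opening()*92)
r=down(-.004-np.pi/2); bot.goto([.523,.088,.12],r); bot.line_to([.523,.088,.05],max_speed=.1)
b=fz(); print("base",b,bot.current_clock())
descend(1.5,.036,.0007,b)
cam("side","s1")
E
python3 -c "
import cv2;a=cv2.imread('pics/s1.png');cv2.imwrite('pics/s1c.png',cv2.resize(a[180:400,200:440],None,fx=2.5,fy=2.5))"
```

```text
base -0.2989099975539034
F 0.5873891414329746 [ 0.52816424 -0.34521446  0.01620608]
False 15.445934002368416
held -0.790333515747139 15.488355527375077
base -0.4439682512980118 11.9417
descend [(np.float64(50.12), -0.3), (np.float64(49.42), -0.2), (np.float64(48.72), -0.4), (np.float64(48.02), -0.5), (np.float64(47.32), -0.8), (np.float64(46.62), -0.2), (np.float64(45.92), -0.8), (np.float64(45.22), -0.2), (np.float64(44.52), -0.8), (np.float64(43.82), -0.7), (np.float64(43.12), -0.5), (np.float64(42.42), 1.2), (np.float64(41.72), 4.2)] n 13 t 15.62
```

View pics/s1c.png

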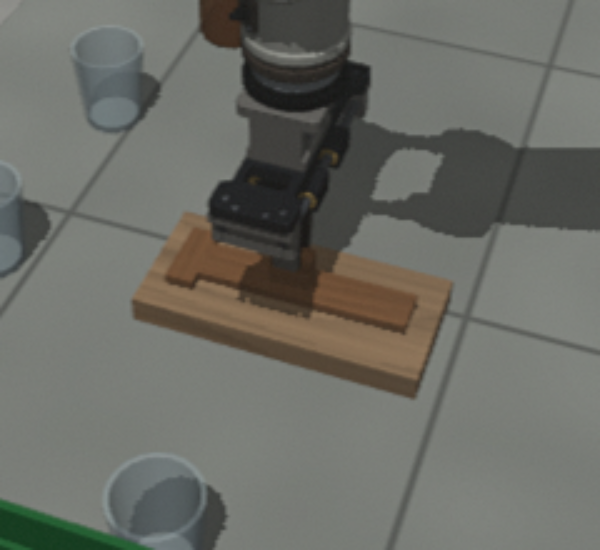

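The side crop shows the scraper held level over the row, with the broad end to the left (far end) and similar margins at both ends. Contact came at TCP z≈42.4 mm, about 3.5 mm above flush. I'll release it and measure.

```bash
python3 - <<'E'
from h import *
p=bot.current_ee_pos(); bot.line_to([p[0],p[1],.0425],max_speed=.02); print("F",fz())
bot.set_gripper(.35); bot.line_to([.523,.088,.11],max_speed=.15)
bot.goto([.46,.09,.22],down(-np.pi/2)); c=cam("wrist","w2"); print(bot.current_clock())
g=c["pixels"][:300,240:420]; cv2.imwrite("pics/w2c.png",cv2.resize(g,None,fx=2,fy=2))
s=cam("side","s2")["pixels"]; h=cv2.cvtColor(g,cv2.COLOR_BGR2HSV)
print([h[y,x].tolist() for x,y in ((80,100),(80,180),(40,100),(40,200),(110,120))])
E
```

```text
F 2.372563068379047
17.6167
[[14, 188, 157], [14, 188, 157], [17, 137, 188], [17, 136, 197], [16, 140, 173]]
```

View pics/w2c.png

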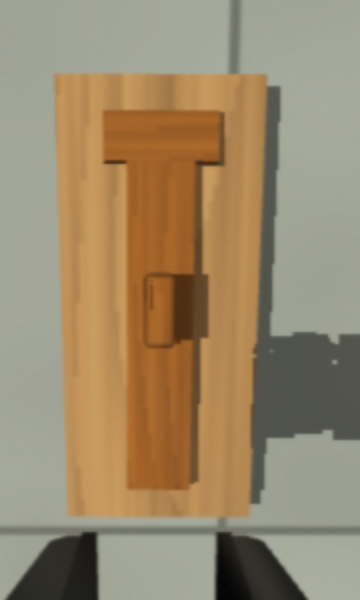

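The scraper lies along the row. In the crop, the board spans rows 75–515, the scraper spans 112–489, and both are centred at about column 160.

```bash
cat >> h.py <<'E'
def placed(c,z=.033):
    import h
    hsv=cv2.cvtColor(c["pixels"],cv2.COLOR_BGR2HSV); m=cv2.inRange(hsv,(5,165,110),(22,255,255)); m=cv2.morphologyEx(m,cv2.MORPH_OPEN,np.ones((3,3)))
    h.wood=lambda c:m; return h.scraper(c,z,np.array([.523,.088]))
E
python3 - <<'E'
from h import *
print(placed(cam("wrist")))
E
```

```text
(array([0.52369743, 0.0873399 ]), np.float64(-0.007565716667384397), np.float64(0.20042740007451953), np.float64(0.03522350127763724))
```

```bash
cat >> h.py <<'E'
C=np.array([.5237,.0873]); YAW=-.0076; A=np.array([np.cos(YAW),np.sin(YAW)]); TR=down(YAW-np.pi/2)
def press(s,f,name,z0=.050,zmin=.028,step=.001):
    x,y=C+A*s; bot.goto([x,y,.075],TR); bot.hold(.1); b=fz(8); bot.line_to([x,y,z0],max_speed=.1)
    F,z=descend(f,zmin,step,b); bot.hold(.25); F2=fz()-b; c=cam("side",name)
    print(name,"F",round(F,1),"held",round(F2,1),"z",round(z*1e3,2)); bot.line_to([x,y,.075],max_speed=.15); return F2,z
E
python3 - <<'E'
from h import *
bot.goto([*(C+A*.089),.09],TR); bot.set_gripper(0)
press(.089,3.5,"p1b"); press(-.089,3.5,"p1n"); print(bot.current_clock())
E
python3 -c "
import cv2,numpy as np
cv2.imwrite('pics/p1.png',cv2.resize(np.vstack([cv2.imread(f'pics/{n}.png')[240:345,240:400] for n in('s2','p1b','p1n')]),None,fx=1.9*1,fy=1.9,interpolation=cv2.INTER_CUBIC))"
```

```text
descend [(np.float64(40.22), -0.5), (np.float64(39.22), -0.4), (np.float64(38.22), -0.1), (np.float64(37.22), -0.0), (np.float64(36.22), -0.1), (np.float64(35.22), -0.3), (np.float64(34.22), -0.1), (np.float64(33.22), -0.4), (np.float64(32.22), -0.3), (np.float64(31.22), -0.5), (np.float64(30.22), 0.2), (np.float64(29.22), -0.4), (np.float64(28.22), -0.4), (np.float64(27.22), -0.0)] n 22 t 26.18
p1b F -0.0 held -0.0 z 27.13
descend [(np.float64(40.7), 0.2), (np.float64(39.7), 0.4), (np.float64(38.7), 0.1), (np.float64(37.7), 0.4), (np.float64(36.7), 0.4), (np.float64(35.7), 0.2), (np.float64(34.7), 0.3), (np.float64(33.7), 0.5), (np.float64(32.7), -0.3), (np.float64(31.7), 0.2), (np.float64(30.7), -0.1), (np.float64(29.7), 0.3), (np.float64(28.7), -0.2), (np.float64(27.7), 0.1)] n 22 t 34.52
p1n F 0.1 held 0.6 z 27.64
35.325
```

View pics/p1.png

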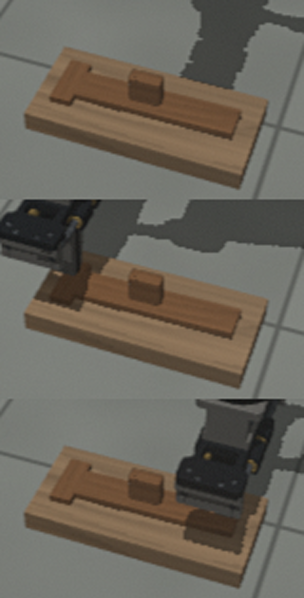

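No contact force even at TCP z=27 mm, although the blade top should be at 32 mm or higher. In the pictures the tip seems to hover above the blade. I'll check where the fingertip really is against the projected TCP, using the saved frames so no robot time is spent.

```bash
python3 - <<'E'
from h import *
c=cam("side"); print(bot.current_opening(),bot.current_ee_pos(),bot.current_clock())
cv2.imwrite("pics/s3.png",c["pixels"])
out=[]
for n,s,z in (("p1b",.089,.02713),("p1n",-.089,.02764),("s3",-.089,bot.current_ee_pos()[2])):
    im=cv2.imread(f"pics/{n}.png"); X=[*(C+A*s),z]; k=4
    for dz in (0,.01,.02):
        u=proj(c,[X[0],X[1],z+dz])[0]; 
        if dz==0: u0=u.astype(int)
    cr=im[u0[1]-50:u0[1]+20,u0[0]-33:u0[0]+33]; cr=cv2.resize(cr,None,fx=k,fy=k,interpolation=cv2.INTER_CUBIC)
    for dz,col in ((0,(0,0,255)),(.01,(0,255,0)),(.02,(255,0,0))):
        u=(proj(c,[X[0],X[1],z+dz])[0]-[u0[0]-33,u0[1]-50]+.5)*k; cv2.circle(cr,tuple(u.astype(int).tolist()),3,col,-1)
    out.append(cv2.resize(cr,(264,280)))
cv2.imwrite("pics/tip.png",np.hstack(out))
E
```

```text
0.007954966003812637 [0.43401731 0.0880105  0.07412207] 35.375
```

View pics/tip.png

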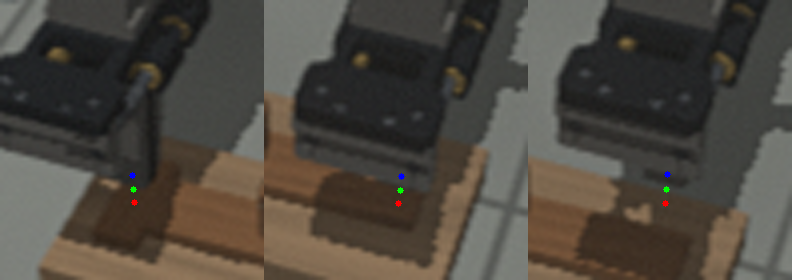

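In all three crops the shut fingertip ends about 18–20 mm above the projected TCP, so the first "presses" never touched anything. I'll repeat them, going lower and starting closer to save time.

```bash
cat >> h.py <<'E'
def press(s,f,name,z0,zmin=.004,step=.001,zup=.062):
    x,y=C+A*s; bot.goto([x,y,zup],TR); b=fz(4); bot.line_to([x,y,z0],max_speed=.2)
    p=np.array([x,y,z0]); L=[]; F=0
    while p[2]>zmin and F<f:
        p[2]-=step; bot.line_to(p,max_speed=.03); F=fz(2)-b; L.append((round(float(p[2])*1e3,1),round(F,1)))
    bot.hold(.1); F2=fz(3)-b; cam("side",name)
    print(name,L,"held",round(F2,1),"z",round(bot.current_ee_pos()[2]*1e3,2)); bot.line_to([x,y,zup],max_speed=.25); print(round(bot.current_clock(),2)); return F2
E
python3 - <<'E'
from h import *
if press(.089,3.,"p2b",.026)>2: press(-.089,3.,"p2n",.026)
E
python3 -c "
import cv2,numpy as np
cv2.imwrite('pics/p2.png',cv2.resize(np.vstack([cv2.imread(f'pics/{n}.png')[240:345,240:400] for n in('s2','p2b','p2n')]),None,fx=1.9*1,fy=1.9,interpolation=cv2.INTER_CUBIC))"
```

```text
p2b [(25.0, -0.3), (24.0, -0.3), (23.0, -0.4), (22.0, -0.3), (21.0, -0.7), (20.0, -0.0), (19.0, -0.5), (18.0, -0.1), (17.0, 0.6), (16.0, -0.2), (15.0, -0.3), (14.0, -0.6), (13.0, -0.4), (12.0, 0.9), (11.0, 5.1)] held 5.0 z 11.91
41.01
p2n [(25.0, 0.3), (24.0, -0.5), (23.0, -0.3), (22.0, 0.2), (21.0, 0.0), (20.0, -0.3), (19.0, 0.2), (18.0, 0.2), (17.0, 0.8), (16.0, 1.0), (15.0, 2.3), (14.0, 1.7), (13.0, 4.2)] held 4.0 z 13.03
46.11
```

View pics/p2.png

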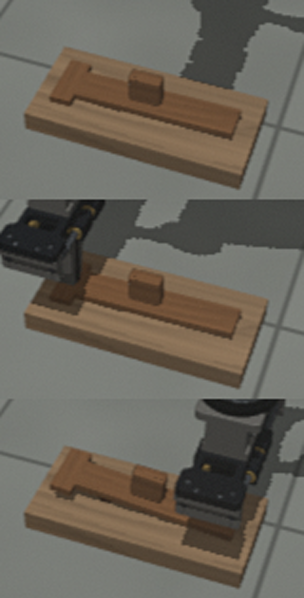

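Pressing the broad end gave no motion, because it was already down. Pressing the narrow end lowered it about 4–5 mm, while the broad end visibly rose about 13–16 mm: its corner moved from row 61 to row 47 within its frame. So the proud plug is the one nearest the base (scraper x≈−45). I'll push there.

```bash
python3 - <<'E'
from h import *
press(-.0455,20.5,"push",.0185,zmin=.003,step=.0007)
E
```

```text
push [(17.8, 0.4), (17.1, 0.6), (16.4, 0.3), (15.7, 0.4), (15.0, -0.4), (14.3, -0.5), (13.6, 4.1), (12.9, 9.0), (12.2, 10.0), (11.5, 11.8), (10.8, 11.8), (10.1, 14.9), (9.4, 21.5)] held 20.9 z 11.39
50.8
```

```bash
python3 - <<'E'
from h import *
press(.089,3.,"p3b",.016); press(-.089,3.,"p3n",.018)
E
python3 -c "
import cv2,numpy as np
cv2.imwrite('pics/p3.png',cv2.resize(np.vstack([cv2.imread(f'pics/{n}.png')[240:345,240:400] for n in('push','p3b','p3n')]),None,fx=1.9*1,fy=1.9,interpolation=cv2.INTER_CUBIC))"
```

```text
p3b [(15.0, -0.3), (14.0, -0.4), (13.0, -0.0), (12.0, 0.5), (11.0, 3.7)] held 5.2 z 11.5
53.67
p3n [(17.0, -0.2), (16.0, -0.4), (15.0, 0.1), (14.0, 0.1), (13.0, 0.2), (12.0, 0.3), (11.0, 4.8)] held 4.9 z 11.48
57.21
```

View pics/p3.png

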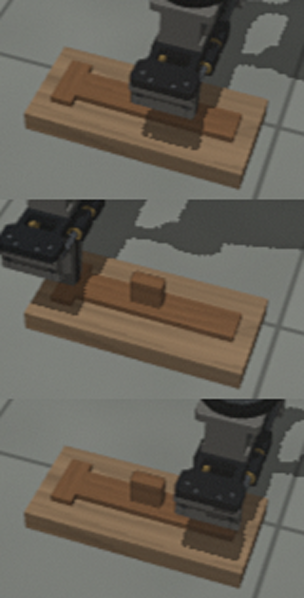

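Both ends now firm up at the same height (about 12 mm) with no rocking. The narrow-end frame (bottom) shows the broad end flat at (70,480). I'll retreat, check the placement, and hand in if it's good.

```bash
python3 - <<'E'
from h import *
bot.goto([.46,.09,.22],down(-np.pi/2)); c=cam("wrist","w4"); o,yaw,l,w=placed(c,.032); print(o,yaw,l,w,bot.current_clock(),fz())
d=o-[.5235,.0880]
if np.hypot(*d)<.006 and abs(yaw)<.04: bot.hold(.3); print("done",bot.job_done(),bot.current_clock())
E
```

```text
[0.52268348 0.08726249] -0.01087467408885647 0.1997277731582452 0.0350080744319053 57.9417 0.14394222170492765
the job is handed in; nothing more can be done
the job is handed in; nothing more can be done
```

The job is handed in at about 58 s on the robot clock. The proud plug is pressed down, and the scraper no longer rocks.

- **Placing:** I took the scraper nearest the base, laid it along the row with its broad end away from the robot, and let go.
- **First presses:** I pressed the broad end with about 5 N and nothing moved, as it was already down. I then pressed the narrow end with about 4 N. It dropped about 4–5 mm and the broad end rose about 13–16 mm, so the proud plug was the one nearest the base.
- **Pushing the plug in:** I pressed the blade right over that plug. It slid in at about 10–15 N, then the force climbed steeply to about 21 N as the blade met the board, and I lifted off.
- **Final presses:** I pressed the broad end with 5.2 N and then the narrow end with 4.9 N. Both firmed up at the same tool height (11.5 mm), and the side picture showed no rocking.
- **Final placement:** The last camera check has the scraper centred on the row to about 1 mm and aligned to within 0.01 rad. The jars and board were never near the arm's path, but I did not re-measure the jars' positions at the end.

**Things that went wrong or disagreed:**
- My first two end presses never touched the scraper, because the shut fingertips sit about 18–20 mm above the reported TCP. I repeated them in the right order.
- The camera measurement of plug heights did not clearly show which plug was proud, so I relied on the rocking.
- The plug's travel as I felt it (about 3 mm) was slightly under the stated 3.5–5.5 mm. The level, non-rocking final presses indicate it is flush.

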